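# Dock the ball-footed carriers on their kinematic bases and lock them in

## Task

Set up the measuring station: put every loose carrier on one of the fixed bases, one to a base, so that its three ball feet are fully settled in the cone, the groove and on the flat, turning the keepers aside as needed. Then finish with all three keepers turned fully closed, over the seated carriers and on any base left empty too. Leave the tape roll, the jar and the hex key where they are.

Things in the scene. Friction and masses are not known exactly. Their poses are not given: they have to be found in the camera images.
- carrier_a_grip (a point): Loose carrier (may be absent), 0.28 kg: T-shaped aluminium plate, 8 mm thick, on three 12 mm ball feet; black upright bar on top: 14 mm thick (y), 40 long (x), 40 high. Point: in the bar, 23 mm above the plate, 41 above the feet's underside. x from the narrow nose to the wide end, z up. The wide part of the plate spans x -22..34 mm, y -32..32; the nose x -44..-22, y -18..18.
- carrier_b_grip (a point): Loose carrier (may be absent), 0.28 kg: T-shaped aluminium plate, 8 mm thick, on three 12 mm ball feet; black upright bar on top: 14 mm thick (y), 40 long (x), 40 high. Point: in the bar, 23 mm above the plate, 41 above the feet's underside. x from the narrow nose to the wide end, z up. Like carrier_a. The plate's lower face is 4 mm above the ball centres. A steel pin 10 mm high stands on the plate at x = 27 mm.
- carrier_c_grip (a point): Loose carrier (may be absent), 0.28 kg: T-shaped aluminium plate, 8 mm thick, on three 12 mm ball feet; black upright bar on top: 14 mm thick (y), 40 long (x), 40 high. Point: in the bar, 23 mm above the plate, 41 above the feet's underside. x from the narrow nose to the wide end, z up. Like carrier_a. Ball centres lie 35 mm below this point, at (x, y) = (-34, 0), (22, 22), (22, -22) mm.
- base_a_home (a point): Fixed grey base 108 x 72 x 12 mm with steel seats: conical cup, vee groove (points to the cup), flat pad. Point: where a carrier's grip point lies when its balls are fully seated, 57 mm above the bench, the axes of carrier and base then alike (x from cone to wide end, z up). Cone at (x, y) = (-34, 0), groove (22, 22), flat (22, -22) mm. Any carrier fits any base.
- keeper_a (a joint): Turning keeper of base_a on an upright pivot: 0 = closed, its nose over a seated carrier's nose with 2.5 mm to spare (an unseated carrier blocks it); 1.57 = fully open (clear of carriers from 1.2). Grows counter-clockwise seen from above. Stays where left; friction about 1 N at the peg; stops at both ends.
- keeper_a_peg (a point): Black upright peg on the keeper's tail, 14 mm dia., 34 high; point on its axis, 23 mm above the arm's upper face, 11 below the peg's top. It runs on a 42 mm circle about the pivot; the steel nose points the opposite way, 28 mm long. Arm 18 mm wide, 8 thick, its underside 36.5 mm above the bench.
- keeper_a_pivot (a point): Point on the keeper's upright pivot axis, at the height of the peg's point; at x = -60, y = 0 mm of the base, on the cone side. Axes as the base's.
- base_b_home (a point): Fixed grey base 108 x 72 x 12 mm with steel seats: conical cup, vee groove (points to the cup), flat pad. Point: where a carrier's grip point lies when its balls are fully seated, 57 mm above the bench, the axes of carrier and base then alike (x from cone to wide end, z up). Like base_a. Cup and groove are 90 degree and 18 mm wide: a ball up to 4 mm off is drawn in.
- keeper_b (a joint): Turning keeper of base_b on an upright pivot: 0 = closed, its nose over a seated carrier's nose with 2.5 mm to spare (an unseated carrier blocks it); 1.57 = fully open (clear of carriers from 1.2). Grows counter-clockwise seen from above. Stays where left; friction about 1 N at the peg; stops at both ends.
- keeper_b_peg (a point): Black upright peg on the keeper's tail, 14 mm dia., 34 high; point on its axis, 23 mm above the arm's upper face, 11 below the peg's top. It runs on a 42 mm circle about the pivot; the steel nose points the opposite way, 28 mm long. Arm 18 mm wide, 8 thick, its underside 36.5 mm above the bench.
- keeper_b_pivot (a point): Point on the keeper's upright pivot axis, at the height of the peg's point; at x = -60, y = 0 mm of the base, on the cone side. Axes as the base's.
- base_c_home (a point): Fixed grey base 108 x 72 x 12 mm with steel seats: conical cup, vee groove (points to the cup), flat pad. Point: where a carrier's grip point lies when its balls are fully seated, 57 mm above the bench, the axes of carrier and base then alike (x from cone to wide end, z up). Like base_a. The block spans x -72..36, y -36..36 mm; seats rise to 11 mm above it.
- keeper_c (a joint): Turning keeper of base_c on an upright pivot: 0 = closed, its nose over a seated carrier's nose with 2.5 mm to spare (an unseated carrier blocks it); 1.57 = fully open (clear of carriers from 1.2). Grows counter-clockwise seen from above. Stays where left; friction about 1 N at the peg; stops at both ends.
- keeper_c_peg (a point): Black upright peg on the keeper's tail, 14 mm dia., 34 high; point on its axis, 23 mm above the arm's upper face, 11 below the peg's top. It runs on a 42 mm circle about the pivot; the steel nose points the opposite way, 28 mm long. Arm 18 mm wide, 8 thick, its underside 36.5 mm above the bench.
- keeper_c_pivot (a point): Point on the keeper's upright pivot axis, at the height of the peg's point; at x = -60, y = 0 mm of the base, on the cone side. Axes as the base's.
- tape_roll: Bystander: roll of masking tape lying flat, 105 mm dia., 25 mm high; origin under its centre.
- jam_jar: Bystander: open glass jar, 69 mm dia., 80 mm high; origin under its centre.
- the_hex_key: Bystander: small hex key lying flat, 30 x 92 x 5 mm; origin under its centre.
Things that resemble listed ones, but are neither listed nor needed, are in the scene too. What is shaped like the part that bears base_b_home but orange is not meant.

How it is judged:
By the outcome, as a careful person would: the job done as asked, in the order asked, and still so for the second after the job is handed in, with the robot touching nothing.
Of carrier_a, carrier_b, carrier_c only 2 to 3 are there at a start; the rules pass over those that are not, and their reading is None.
At some moment in a run one of carrier_a, carrier_b, carrier_c may be knocked a few centimetres aside while the robot is not near it.
Once in a run the grip may slacken for a moment while it holds something.
It also fails if it takes over 210 s, if anything falls off the work surface, if the arm or the gripper's body presses on something with over 40 N, if the wrist force passes 120 N, or if a joint passes its speed limit or range.

## Robot

A 6-joint arm with a two-finger parallel gripper is mounted at the origin on the work surface; the furniture and walls round the work are solid. World frame = base frame: x ahead of the robot, y to its left, z up, the work surface at z = 0. Lengths are in m, angles in rad, forces in N, time in s.
With the tool pointing down it reaches from about 0.25 to 0.775 m from the base axis. Payload 4 kg.
Tool frame: the origin (TCP) lies between the finger pads; the fingertips stand 25 mm ahead of it and the grasp point (between the pads) lies 6 mm ahead of it (robot.tip_reach is the distance from the TCP to the fingertips, in m); z points along the fingers, y is the line along which they close (so a half turn about z gives the same grasp; the last joint's range is limited). The gripper opens to 94 mm and grips with 3 to 60 N. Pads are 16 mm wide; open, the fingers measure 119 mm over their backs; the gripper's body (75 mm by 177 mm) begins 78 mm behind the grasp point.
Start: joints at [-1.419, 0.087, 1.371, -0, 1.684, -0.103], TCP at [0.139, -0.532, 0.209] pointing down, gripper open.
Joint ranges: [-3.1, 3.1], [-0.76, 2.03], [0.27, 2.55], [-1.08, 4.22], [0.17, 2.65], [-2.57, 2.57]. Speed limits (rad/s): [2.79, 2.79, 3.14, 3.14, 3.14, 3.14].

## Interface

Orientations are given as [roll, pitch, yaw] about the fixed x, y, z axes, in that order (R = Rz(yaw) Ry(pitch) Rx(roll)).
In Python, from bench import sensors, snapshot, camera_info, ticket, robot gives the robot as it stands.
- The arm moves only by the tool arm_command, never from a script. Its argument "plan" is a list of rows, each an object with "grip": the closure, from -1 (fully open) to 1 (shut); "slide": the shift along the tool's x, y, z normalised to -1 to 1, where 1 is 500 mm, a list of three; "spin": the turn about the tool's z normalised to -1 to 1, where 1 is 5 degrees. A call has 1 to 10 rows; each row shifts and turns the commanded pose from where the row before left it, along the tool's axes as they then stand; what a row does not reach is not made up. A row lasts 1/8 s, in which the tool goes at most 62.5 mm and 10.7 degrees, less where a joint would pass 70% of its speed; a pose out of reach is approached as far as the arm can. A call with a number of a shift or a turn outside -1 to 1 is refused whole. A call with a gripper value outside its range is refused whole. The fingers move at their own pace and stop on an object; the grip force is fixed at half the most. Time passes only in rows, so rows that do not move let the fingers close. It gives the time, the measured TCP pose, the force, the opening and the grip force at its end, in the units of the state.
- sensors.get_obs(): the state, without advancing time (a new reading comes with each control period).
- snapshot(name): name is "side" or "top"; returns the picture (480x640x3 uint8, red, green, blue); there is no depth.
- camera_info(name): a dict with "fx", "fy", "cx", "cy" (pixels), "position" and "rotation" of the camera in the world. Camera axes: x right, y up, looking along -z (the intrinsics and any distortion apply to the point x, -y, -z); pixel columns grow to the right and rows downward; lengths in m; the calibration is good to about 2 mm. A picture is of the moment at which its call begins. camera_info takes no time and is no camera call.
- ticket.close_job(): hands the job in; it is judged then, once.
The state is a dict: "time": time; "joint_positions": joint angles; "qvel": joint speeds; "joint_torque": joint torques, N m; "tool_pos": TCP position; "ee_rot": TCP orientation; "wrist_force": force on the tool from outside, world axes, zero at the start; "wrist_torque": the same for the moment, N m; "width": finger opening in m; "finger_force": force on a finger pad.
Only numpy, scipy, OpenCV 4.12 (cv2) and the standard library are available. Lean on these libraries where they do the work, as an engineer would, in place of code of your own. Each camera call takes 0.05 s, during which the arm holds its last target. There are 200 camera calls.

## Working session

There is one attempt and no reset: what is moved stays moved. The work goes in short steps, Python scripts to look and compute and a tool call to move; the robot and the scene stay as the last step left them, time stands still between calls to the robot, and variables do not carry over. Pictures are saved under pics/ and viewed, at most 14 in all, crops included, and the job is handed in when it is done.

Besides the shell and the picture viewer there is one more tool, called after "Emit:" by a JSON object that holds its "op" and its "data", one argument or row to a line. arm_command: Moves the arm, as the interface text tells. Scaled input: -1 to 1 covers 500 mm each way for a shift and 5 degrees each way for a turn. Its arguments: {"type":"object","properties":{"plan":{"type":"array","items":{"type":"object","properties":{"grip":{"type":"number"},"slide":{"type":"array","items":{"type":"number"}},"spin":{"type":"number"}}}}},"required":["plan"]}

```bash
ls; mkdir -p pics; python3 - <<'E'
from bench import sensors, snapshot, camera_info
import cv2
for n in("top","side"):
    im=snapshot(n); cv2.imwrite(f"pics/{n}0.png",im[:,:,::-1]); print(camera_info(n))
print(sensors.get_obs())
E
```

```text
pics
{'fx': 609.7076439120681, 'fy': 609.7076439120681, 'cx': 321.44007854623857, 'cy': 243.55998550554153, 'position': array([ 0.47615343, -0.08297036,  1.67024609]), 'rotation': array([ 0.07862539,  0.02285149, -1.5960627 ])}
{'fx': 448.2975733660055, 'fy': 448.2975733660055, 'cx': 322.9910610805427, 'cy': 243.7917384667352, 'position': array([ 0.37436261, -0.8649985 ,  0.64316601]), 'rotation': array([ 0.96217291, -0.00556073, -0.24334406])}
{'time': 0.1, 'joint_positions': array([-1.41909244e+00,  8.78810046e-02,  1.37209052e+00, -4.15769014e-05,
        1.68359545e+00, -1.03116659e-01]), 'qvel': array([-3.49529233e-04,  8.83224845e-05, -3.03185284e-03,  2.11660100e-04,
        7.09780979e-04,  5.60415733e-04]), 'joint_torque': array([ 1.49525633e-03, -3.41253376e+01, -3.03300977e+01,  7.18662213e-02,
        3.04371491e-02, -1.04741621e-04]), 'tool_pos': array([ 0.13853838, -0.53176412,  0.20772766]), 'ee_rot': array([-3.13962456e+00, -1.62122683e-04,  2.54815748e-01]), 'wrist_force': array([-0.27586028,  0.20243944, -0.32821212]), 'wrist_torque': array([0.0233049 , 0.04830868, 0.00247439]), 'finger_force': 0.0, 'width': 0.09404465943892362}
```

View pics/top0.png

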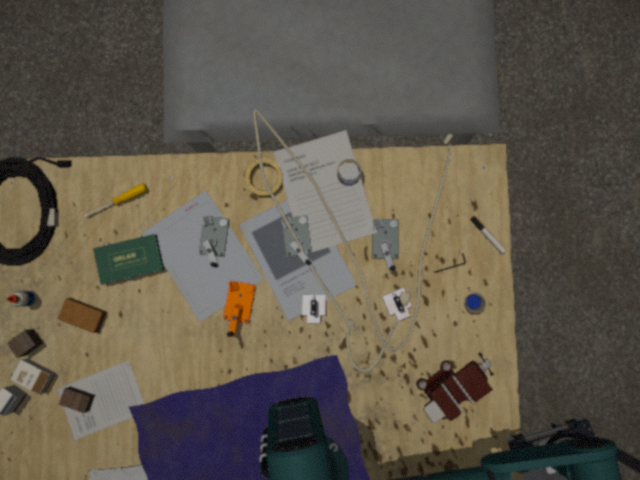

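View pics/side0.png

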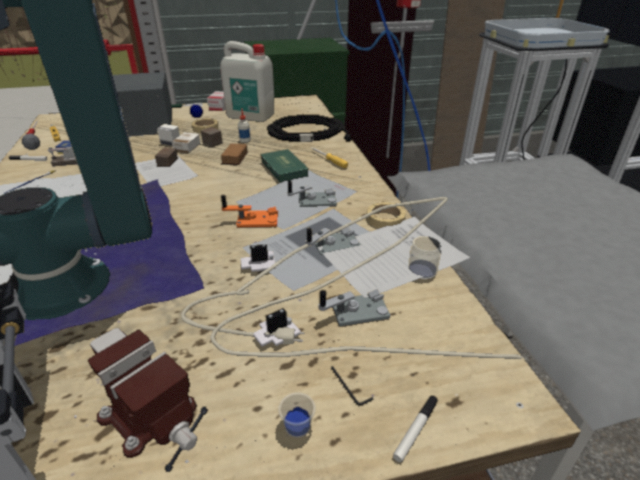

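The top view shows three grey bases at (214,240), (297,238) and (385,243), and an orange decoy at (240,305). Two carriers are at (315,308) and (398,303). The side view agrees. A third carrier could be hidden behind the arm. Next I'll enlarge the relevant areas.

```bash
cat > h.py <<'E'
import numpy as np, cv2
from scipy.spatial.transform import Rotation as R
from bench import sensors, snapshot, camera_info
CI={n:camera_info(n) for n in("top","side")}
def ray(n,u,v):
    c=CI[n]; d=np.array([(u-c["cx"])/c["fx"],-(v-c["cy"])/c["fy"],-1.0])
    return c["position"],R.from_euler("xyz",c["rotation"]).apply(d)
def plane(n,u,v,z):
    o,d=ray(n,u,v); return o+d*(z-o[2])/d[2]
def proj(n,p):
    c=CI[n]; q=R.from_euler("xyz",c["rotation"]).inv().apply(np.array(p)-c["position"])
    return c["cx"]-c["fx"]*q[...,0]/q[...,2], c["cy"]+c["fy"]*q[...,1]/q[...,2]
def crop(im,x0,y0,x1,y1,s,f):
    cv2.imwrite(f,cv2.resize(im[y0:y1,x0:x1,::-1],None,fx=s,fy=s,interpolation=cv2.INTER_CUBIC))
E
python3 - <<'E'
import cv2
from h import *
t=cv2.imread("pics/top0.png")[:,:,::-1];s=cv2.imread("pics/side0.png")[:,:,::-1]
crop(t,190,205,422,340,3.44,"pics/tc.png")
crop(s,220,170,420,350,3.3,"pics/sc.png")
E
```

```text
(no output)
```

View pics/tc.png

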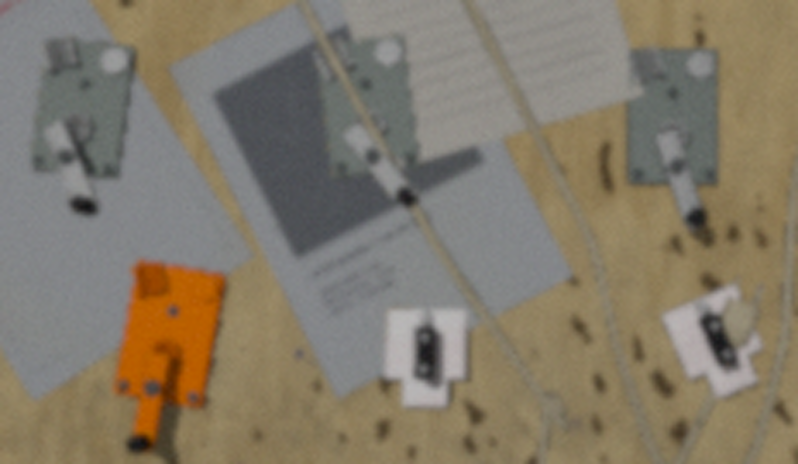

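View pics/sc.png

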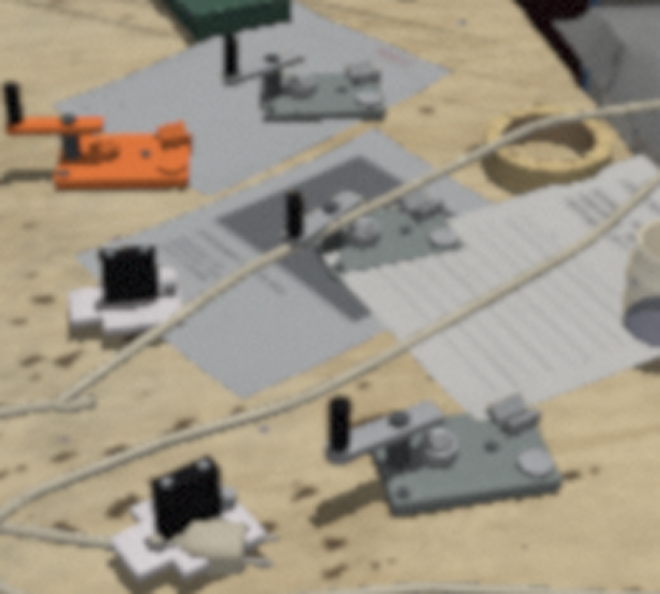

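The crops show each base's nose and keeper side facing the robot, with the keepers 0.3–0.6 rad open. Both carriers also have their noses towards the robot: one is about square, and the right one is turned. Next, masks and positions.

```bash
python3 - <<'E'
from h import *
t=cv2.imread("pics/top0.png"); 
def at(cx,cy): 
    u,v=190+cx/3.44,205+cy/3.44; return t[int(v),int(u)]
for n,p in dict(baseC=(690,120),baseB=(400,100),baseA=(100,100),paper=(150,100),dark=(260,180),paper2=(520,90),wood=(580,220),carrier=(400,340),bar=(425,350),keeper=(680,150)).items(): print(n,at(*p), cv2.cvtColor(at(*p)[None,None],cv2.COLOR_BGR2HSV)[0,0])
E
```

```text
baseC [104 105  99] [ 85  15 105]
baseB [104 108 102] [ 70  14 108]
baseA [109 111 105] [ 80  14 111]
paper [130 130 129] [ 90   2 130]
dark [93 89 86] [107  19  93]
paper2 [112 125 127] [ 26  30 127]
wood [106 126 138] [ 19  59 138]
carrier [182 181 184] [170   4 184]
bar [31 30 30] [120   8  31]
keeper [124 125 125] [ 30   2 125]
```

```bash
cat >> h.py <<'E'
def avg(n,k=6): return np.mean([snapshot(n).astype(np.float32) for _ in range(k)],0)
def blobs(mask,box,amin,S=4):
    x0,y0,x1,y1=box
    c,_=cv2.findContours(mask,cv2.RETR_EXTERNAL,cv2.CHAIN_APPROX_NONE)
    return [k[:,0,:]/S+[x0,y0]+(0.5/S-0.5) for k in c if cv2.contourArea(k)>amin*S*S]
def up(im,box,S=4):
    x0,y0,x1,y1=box
    return cv2.resize(im[y0:y1,x0:x1],None,fx=S,fy=S,interpolation=cv2.INTER_CUBIC)
def rect(n,c,z):
    p=np.array([plane(n,u,v,z)[:2] for u,v in c]); r=cv2.minAreaRect((p*1000).astype(np.float32))
    return np.round(r[0],1),np.round(r[1],1),round(r[2],1)
E
cat > m.py <<'E'
from h import *
t=avg("top");box=(180,195,440,345);I=up(t,box);Rr,G,B=I[...,0],I[...,1],I[...,2]
g=((G-Rr>2)&(G-B>-1.5)&(G<122)&(G>60)).astype(np.uint8)
g=cv2.morphologyEx(g,cv2.MORPH_OPEN,np.ones((7,7)))
cv2.imwrite("pics/g.png",g*255)
for c in blobs(g,box,250): print("base",c.mean(0).round(1),rect("top",c,.012))
w=((I.min(2)>148)&(I.max(2)-I.min(2)<25)).astype(np.uint8)
for c in blobs(w,box,150): print("carrier plate",c.mean(0).round(1),rect("top",c,.018))
k=(I.max(2)<62).astype(np.uint8)
for c in blobs(k,box,8):
    m=c.mean(0).round(1); print("black",m,rect("top",c,.058),"peg",plane("top",*m,.0785).round(4))
s=avg("side");box=(220,170,420,350);I=up(s,box);k=(I.max(2)<55).astype(np.uint8)
for c in blobs(k,box,15): print("side black",c.mean(0).round(1),c.min(0).round(1),c.max(0).round(1))
E
python3 m.py
```

```text
base [385.4 240.8] (array([ 617. , -222.2]), array([ 66.6, 102. ]), 88.2)
base [212.5 238.7] (array([636.5, 247. ]), array([ 75.6, 110.2]), 82.4)
base [302.2 233.4] (array([632.8,   5. ]), array([111.3,  45.5]), 10.8)
carrier plate [308.8 309.4] (array([431.4,  -9.2]), array([81.4, 42.8]), 13.6)
carrier plate [396.9 307.3] (array([ 432.4, -242.9]), array([83.3, 52.4]), 60.4)
black [230.  333.8] (array([372.5, 197.2]), array([ 9.7, 15. ]), 16.9) peg [0.3738 0.1937 0.0785]
black [314.2 307.5] (array([436.2, -24.8]), array([11.2, 35.4]), 88.6) peg [ 0.4364 -0.0267  0.0785]
black [398.2 303.7] (array([ 441.1, -247.2]), array([39. , 11.5]), 24.7) peg [ 0.4408 -0.2447  0.0785]
black [392.3 268.1] (array([ 534.1, -235.1]), array([12.5, 12.6]), 43.3) peg [ 0.5334 -0.2327  0.0785]
black [214.1 264.4] (array([556.3, 237.3]), array([16.9,  9. ]), 74.6) peg [0.5553 0.2331 0.0785]
black [307.7 262. ] (array([555.8, -11.5]), array([12.2,  9.4]), 43.6) peg [ 0.5551 -0.0126  0.0785]
side black [275.9 320.7] [266.4 310.6] [286.6 332.6]
side black [340.5 307.8] [336.9 303.4] [343.9 311.6]
side black [322.4 298.4] [320.1 290.9] [325.1 306.4]
side black [258.7 253.3] [250.9 245.1] [266.9 261.1]
side black [308.7 234.8] [306.6 228.4] [311.1 241.6]
side black [223.4 201.1] [221.4 195.6] [225.4 206.9]
side black [302.3 195.4] [300.6 192.1] [304.6 198.6]
side black [389.3 178.3] [376.4 169.6] [398.6 195.1]
side black [288.5 177.3] [268.9 169.6] [306.4 192.1]
```

```bash
python3 -c "
import cv2;a=cv2.imread('pics/g.png');cv2.imwrite('pics/g2.png',cv2.resize(a,(780,450)))"
```

```text
(no output)
```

View pics/g2.png

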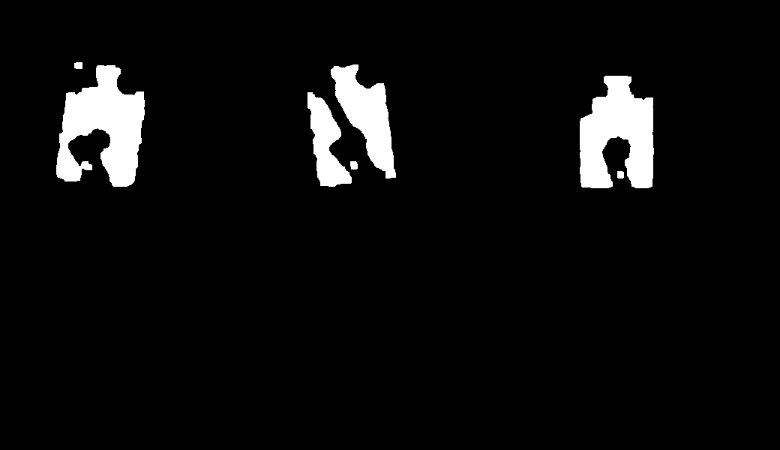

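Base outlines are mostly clean; the cord only breaks up base B. I'll fit known rectangles robustly to the base edges and cross-check the bars and pegs in the side view.

```bash
cat > f.py <<'E'
from h import *
from scipy.optimize import least_squares
t=avg("top");box=(180,195,440,345);I=up(t,box);Rr,G,B=I[...,0],I[...,1],I[...,2]
g=((G-Rr>2)&(G-B>-1.5)&(G<122)&(G>60)).astype(np.uint8)
g=cv2.morphologyEx(g,cv2.MORPH_OPEN,np.ones((7,7)))
C=blobs(g,box,60)
for nm,x0,y0,a0 in (("A",637,247,-8),("B",635,10,7),("C",617,-222,-2)):
    P=np.vstack([[plane("top",u,v,.012)[:2]*1000 for u,v in c] for c in C]); P=P[np.hypot(*(P-[x0,y0]).T)<75]
    def loc(q): a=np.radians(q[2]); d=P-q[:2]; return np.c_[d@[np.cos(a),np.sin(a)],d@[-np.sin(a),np.cos(a)]]
    def res(q):
        l=np.abs(loc(q))-[54-q[3],36-q[3]]
        return np.where((l>0).any(1),np.hypot(*np.maximum(l,0).T),l.max(1))
    best=min((least_squares(res,[x0+dx,y0,a0+da,2],loss="cauchy",f_scale=.8) for dx in(-4,0,4) for da in(-4,0,4)),key=lambda r:r.cost)
    q=best.x; a=np.radians(q[2]); u=np.array([np.cos(a),np.sin(a)])
    print(nm,q.round(1),"inl",(abs(res(q))<1.5).mean().round(2),"home",(q[:2]+18*u).round(1),"pivot",(q[:2]-42*u).round(1))
for nm,u,v,z in (("bar1",258.7,253.3,.038),("bar2",275.9,320.7,.038),("pegC",322.4,298.4,.0615),("pegB",308.7,234.8,.0615),("pegA",290.5,186,.0615)): print(nm,plane("side",u,v,z).round(4))
E
python3 f.py
```

```text
A [ 6.364e+02  2.469e+02 -8.200e+00  2.000e-01] inl 0.49 home [654.2 244.4] pivot [594.8 252.9]
B [630.5  19.9   5.9   1.1] inl 0.46 home [648.5  21.7] pivot [588.8  15.5]
C [ 617.2 -221.9   -1.8    3.3] inl 0.53 home [ 635.1 -222.4] pivot [ 575.2 -220.6]
bar1 [ 0.4346 -0.0256  0.038 ]
bar2 [ 0.4388 -0.2493  0.038 ]
pegC [ 0.5331 -0.2345  0.0615]
pegB [ 0.555  -0.0122  0.0615]
pegA [0.5585 0.2383 0.0615]
```

```bash
cat > d.py <<'E'
# usage: d.py x y z yaw_deg -> slide units (total, in present tool axes; and in axes after spin) and spin units
import sys; from h import *
o=sensors.get_obs(); p=o["tool_pos"]; yw=o["ee_rot"][2]
x,y,z,t=map(float,sys.argv[1:5]); d=(np.array([x,y,z])-p*1000)/500; T=np.radians(t)
ax=lambda a: np.round([d[0]*np.cos(a)+d[1]*np.sin(a),d[0]*np.sin(a)-d[1]*np.cos(a),-d[2]],4)
print("now",(p*1000).round(1),np.degrees(yw).round(2),"t",o["time"],"F",o["wrist_force"].round(1),"w",o["width"].round(4))
print("slide now",ax(yw),"after spin",ax(T),"spin",round((np.degrees(yw)-t)/5,2))
E
python3 d.py 533.5 -234.5 120 48
python3 - <<'E'
from h import *
def tri(a,b):
    o1,d1=ray("top",*a);o2,d2=ray("side",*b)
    s=np.linalg.lstsq(np.c_[d1,-d2],o2-o1,rcond=None)[0]; p,q=o1+d1*s[0],o2+d2*s[1]; return ((p+q)/2).round(3),np.linalg.norm(p-q).round(3)
print(tri((254,112),(445,200)),tri((404.5,296.6),(285,333.6)),tri((448,138),(519,356)))
E
```

```text
(array([0.978, 0.128, 0.023]), np.float64(0.003)) (array([ 0.455, -0.268,  0.019]), np.float64(0.006)) (array([ 0.885, -0.403, -0.011]), np.float64(0.022))Traceback (most recent call last):
  File "d.py", line 6, in <module>
    print("now",(p*1000).round(1),np.degrees(yw).round(2),"t",o["time"],"F",o["wrist_force"].round(1),"w",o["width"].round(4))
                                                                                                          ^^^^^^^^^^^^^^^^
AttributeError: 'float' object has no attribute 'round'
```

Emit:
{"op": "arm_command", "data": {
  "plan": [
    {"grip":0.1,"slide":[0.0915,-0.0375,0],"spin":0},
    {"grip":0.1,"slide":[0.0915,-0.0375,0],"spin":0},
    {"grip":0.1,"slide":[0.0915,-0.0375,0],"spin":0},
    {"grip":0.1,"slide":[0.0915,-0.0375,0],"spin":0},
    {"grip":0.1,"slide":[0.0915,-0.0375,0],"spin":0},
    {"grip":0.1,"slide":[0.0915,-0.0375,0],"spin":0},
    {"grip":0.1,"slide":[0.0915,-0.0375,0],"spin":0},
    {"grip":0.1,"slide":[0.0915,-0.0375,0],"spin":0},
    {"grip":0.1,"slide":[0.0915,-0.0375,0],"spin":0},
    {"grip":0.1,"slide":[0.0915,-0.0375,0],"spin":0}
  ]
}}

```text
time: 2.25
tool_pos: [0.5353, -0.2344, 0.2089]
ee_rot: [3.141, -0.0, 0.255]
wrist_force: [0.8, -0.3, -0.1]
width: 0.0422
finger_force: 0.0
```

Emit:
{"op": "arm_command", "data": {
  "plan": [
    {"grip":0.1,"slide":[0,0,0.02],"spin":-1},
    {"grip":0.1,"slide":[0,0,0.02],"spin":-1},
    {"grip":0.1,"slide":[0,0,0.02],"spin":-1},
    {"grip":0.1,"slide":[0,0,0.02],"spin":-1},
    {"grip":0.1,"slide":[0,0,0.02],"spin":-1},
    {"grip":0.1,"slide":[0,0,0.02],"spin":-1},
    {"grip":0.1,"slide":[0,0,0.02],"spin":-0.7},
    {"grip":0.1,"slide":[0,0,0],"spin":0},
    {"grip":0.1,"slide":[0,0,0],"spin":0}
  ]
}}

```text
time: 3.38
tool_pos: [0.5343, -0.2356, 0.1392]
ee_rot: [3.141, -0.0, 0.839]
wrist_force: [0.5, 0.6, 0.2]
width: 0.0422
finger_force: 0.0
```

```bash
sed -i 's/o\["width"\].round(4)/round(o["width"],4)/' d.py; python3 d.py 533.5 -234.5 73.5 48
python3 - <<'E'
from h import *
crop(snapshot("side"),0,120,640,440,1.25,"pics/s1.png")
crop(snapshot("top"),190,205,422,480,2.1,"pics/t1.png")
E
```

```text
now [ 534.3 -235.6  139.2] 48.05 t 3.375 F [0.5 0.6 0.2] w 0.0422
slide now [ 0.0006 -0.0027  0.1314] after spin [ 0.0006 -0.0027  0.1314] spin 0.01
```

View pics/t1.png

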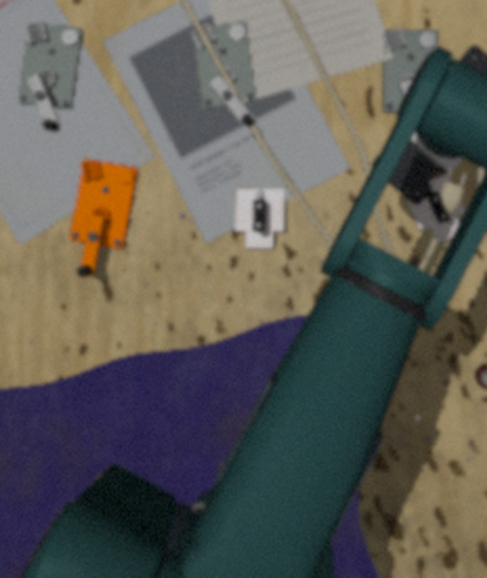

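View pics/s1.png

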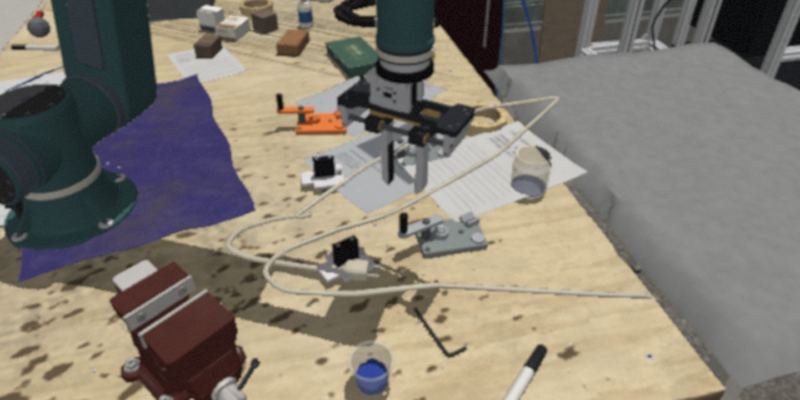

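Only two carriers are present: nothing was hidden by the arm. Carrier 1 is at crop (260,215), and the gripper stands above keeper C's peg. Lowering and gripping.

Emit:
{"op": "arm_command", "data": {
  "plan": [
    {"grip":0.1,"slide":[0.0005,-0.002,0.05],"spin":0},
    {"grip":0.1,"slide":[0,0,0.05],"spin":0},
    {"grip":0.1,"slide":[0,0,0.031],"spin":0},
    {"grip":0.1,"slide":[0,0,0],"spin":0},
    {"grip":1,"slide":[0,0,0],"spin":0},
    {"grip":1,"slide":[0,0,0],"spin":0},
    {"grip":1,"slide":[0,0,0],"spin":0},
    {"grip":1,"slide":[0,0,0],"spin":0}
  ]
}}

```text
time: 4.47
tool_pos: [0.5335, -0.2348, 0.0741]
ee_rot: [3.141, 0.0, 0.839]
wrist_force: [-1.5, 0.7, 2.5]
width: 0.0128
finger_force: 30.0
```

```bash
cat > arc.py <<'E'
# arc.py pivx pivy baseyaw theta_target n : rows in tool axes along the peg circle, from where the tool is
import sys; from h import *
px,py,by,tt,n=map(float,sys.argv[1:6]); n=int(n)
o=sensors.get_obs(); p=o["tool_pos"][:2]*1000; w=o["ee_rot"][2]; d=p-[px,py]
a0=np.arctan2(-d[1],-d[0]); a1=np.radians(by)+tt; r0=np.hypot(*d)
print("theta",a0-np.radians(by),"r",r0)
q=p
for i in range(1,n+1):
    a=a0+(a1-a0)*i/n; r=r0+(42-r0)*i/n; k=np.array([px,py])-r*np.array([np.cos(a),np.sin(a)]); e=(k-q)/500; q=k
    print(np.round([e@[np.cos(w),np.sin(w)],e@[np.sin(w),-np.cos(w)]],4),k.round(1))
E
python3 arc.py 575.2 -220.6 -1.8 1.56 7; python3 arc.py 575.2 -220.6 -1.8 1.56 7 >/dev/null
```

```text
theta 0.35936576986133917 r 44.02730359729448
[-0.0057  0.0139] [ 536.8 -241.5]
[-0.0032  0.0146] [ 541.2 -247.6]
[-0.0007  0.0148] [ 546.5 -252.8]
[0.0019 0.0146] [ 552.5 -257. ]
[0.0043 0.014 ] [ 559.2 -260.1]
[0.0066 0.013 ] [ 566.2 -261.9]
[0.0087 0.0116] [ 573.4 -262.6]
```

Emit:
{"op": "arm_command", "data": {
  "plan": [
    {"grip":1,"slide":[-0.0055,0.014,0],"spin":0},
    {"grip":1,"slide":[-0.003,0.0145,0],"spin":0},
    {"grip":1,"slide":[-0.0005,0.015,0],"spin":0},
    {"grip":1,"slide":[0.002,0.0145,0],"spin":0},
    {"grip":1,"slide":[0.0045,0.014,0],"spin":0},
    {"grip":1,"slide":[0.0065,0.013,0],"spin":0},
    {"grip":1,"slide":[0.0085,0.0115,0],"spin":0},
    {"grip":1,"slide":[0,0,0],"spin":0}
  ]
}}

```text
time: 5.48
tool_pos: [0.5731, -0.2615, 0.0739]
ee_rot: [-3.139, -0.0, 0.84]
wrist_force: [-2.5, 1.4, 5.0]
width: 0.0128
finger_force: 30.0
```

Emit:
{"op": "arm_command", "data": {
  "plan": [
    {"grip":0.1,"slide":[0,0,0],"spin":0},
    {"grip":0.1,"slide":[0,0,0],"spin":0},
    {"grip":0.1,"slide":[0,0,-0.05],"spin":0},
    {"grip":0.1,"slide":[0,0,-0.08],"spin":0},
    {"grip":0.1,"slide":[0.0695,-0.072,0],"spin":0},
    {"grip":0.1,"slide":[0.0695,-0.072,0],"spin":0},
    {"grip":0.1,"slide":[0.0695,-0.072,0],"spin":0},
    {"grip":0.1,"slide":[0.0695,-0.072,0],"spin":0},
    {"grip":0.1,"slide":[0.0695,-0.072,0],"spin":0},
    {"grip":0.1,"slide":[0,0,0],"spin":0}
  ]
}}

```text
time: 6.72
tool_pos: [0.5555, -0.0097, 0.1383]
ee_rot: [3.141, -0.001, 0.844]
wrist_force: [0.0, -0.7, 0.2]
width: 0.0425
finger_force: 0.0
```

```bash
python3 d.py 555 -12.4 73.5 48
```

```text
now [555.5  -9.7 138.3] 48.38 t 6.725 F [ 0.  -0.7  0.2] w 0.0425
slide now [-0.0047  0.0027  0.1296] after spin [-0.0047  0.0027  0.1296] spin 0.08
```

Emit:
{"op": "arm_command", "data": {
  "plan": [
    {"grip":0.1,"slide":[-0.0045,0.0025,0.05],"spin":0},
    {"grip":0.1,"slide":[0,0,0.05],"spin":0},
    {"grip":0.1,"slide":[0,0,0.029],"spin":0},
    {"grip":0.1,"slide":[0,0,0],"spin":0},
    {"grip":1,"slide":[0,0,0],"spin":0},
    {"grip":1,"slide":[0,0,0],"spin":0},
    {"grip":1,"slide":[0,0,0],"spin":0},
    {"grip":1,"slide":[0,0,0],"spin":0}
  ]
}}

```text
time: 7.72
tool_pos: [0.5551, -0.0151, 0.0745]
ee_rot: [3.141, -0.0, 0.84]
wrist_force: [-2.2, 1.1, 2.4]
width: 0.0125
finger_force: 30.0
```

```bash
python3 arc.py 588.8 15.5 5.9 1.56 7
```

```text
theta 0.6348474338070595 r 45.50192929549101
[0.0006 0.012 ] [559.8 -18.9]
[0.0021 0.0117] [564.8 -22. ]
[0.0036 0.0112] [570.2 -24.4]
[0.005  0.0105] [575.8 -26. ]
[0.0063 0.0096] [581.4 -26.9]
[0.0074 0.0086] [587.1 -27. ]
[0.0084 0.0074] [592.7 -26.3]
```

Emit:
{"op": "arm_command", "data": {
  "plan": [
    {"grip":1,"slide":[0.0005,0.012,0],"spin":0},
    {"grip":1,"slide":[0.002,0.0115,0],"spin":0},
    {"grip":1,"slide":[0.0035,0.011,0],"spin":0},
    {"grip":1,"slide":[0.005,0.0105,0],"spin":0},
    {"grip":1,"slide":[0.0065,0.0095,0],"spin":0},
    {"grip":1,"slide":[0.0075,0.0085,0],"spin":0},
    {"grip":1,"slide":[0.0085,0.0075,0],"spin":0},
    {"grip":1,"slide":[0,0,0],"spin":0}
  ]
}}

```text
time: 8.72
tool_pos: [0.5922, -0.0268, 0.0744]
ee_rot: [-3.141, 0.002, 0.84]
wrist_force: [-4.3, -1.2, 5.0]
width: 0.0125
finger_force: 30.0
```

Emit:
{"op": "arm_command", "data": {
  "plan": [
    {"grip":0.1,"slide":[0,0,0],"spin":0},
    {"grip":0.1,"slide":[0,0,0],"spin":0},
    {"grip":0.1,"slide":[0,0,-0.05],"spin":0},
    {"grip":0.1,"slide":[0,0,-0.08],"spin":0},
    {"grip":0.1,"slide":[-0.0515,-0.0585,0],"spin":0},
    {"grip":0.1,"slide":[-0.0515,-0.0585,0],"spin":0},
    {"grip":0.1,"slide":[-0.0515,-0.0585,0],"spin":0},
    {"grip":0.1,"slide":[-0.0515,-0.0585,0],"spin":0}
  ]
}}

```text
time: 9.72
tool_pos: [0.4357, -0.0249, 0.1386]
ee_rot: [3.141, -0.0, 0.84]
wrist_force: [0.2, -0.4, -0.0]
width: 0.0424
finger_force: 0.0
```

Emit:
{"op": "arm_command", "data": {
  "plan": [
    {"grip":0.1,"slide":[0,0,0],"spin":1},
    {"grip":0.1,"slide":[0,0,0],"spin":1},
    {"grip":0.1,"slide":[0,0,0],"spin":1},
    {"grip":0.1,"slide":[0,0,0],"spin":1},
    {"grip":0.1,"slide":[0,0,0],"spin":1},
    {"grip":0.1,"slide":[0,0,0],"spin":1},
    {"grip":0.1,"slide":[0,0,0],"spin":1},
    {"grip":0.1,"slide":[0,0,0],"spin":1},
    {"grip":0.1,"slide":[0,0,0],"spin":1},
    {"grip":0.1,"slide":[0,0,0],"spin":0.9}
  ]
}}

```text
time: 10.98
tool_pos: [0.4369, -0.0249, 0.1386]
ee_rot: [3.141, -0.001, -0.027]
wrist_force: [0.2, -0.0, 0.4]
width: 0.0423
finger_force: 0.0
```

```bash
python3 d.py 436 -25.2 47 -1.4; python3 - <<'E'
from h import *
s=avg("side",3);box=(180,200,420,360);I=up(s,box);k=(I.max(2)<55).astype(np.uint8)
for c in blobs(k,box,15): m=c.mean(0); print(m.round(1),c.min(0).round(1),c.max(0).round(1),plane("side",*m,.038).round(4))
crop(s.astype(np.uint8),180,180,420,360,3.3,"pics/s2.png")
E
```

```text
now [436.9 -24.9 138.6] -1.56 t 10.975 F [ 0.2 -0.   0.4] w 0.0423
slide now [-0.0017  0.0007  0.1832] after spin [-0.0017  0.0007  0.1832] spin -0.03
[276.  320.6] [266.4 310.9] [286.6 332.6] [ 0.439 -0.249  0.038]
[345.6 305.2] [342.9 297.4] [348.6 313.4] [ 0.5791 -0.2391  0.038 ]
[258.4 253.1] [250.4 245.1] [266.9 261.1] [ 0.4342 -0.0248  0.038 ]
[325.2 236.7] [322.6 229.6] [327.1 243.4] [0.5994 0.005  0.038 ]
[223.6 202.8] [221.9 199.6] [225.4 206.6] [0.3718 0.2283 0.038 ]
```

View pics/s2.png

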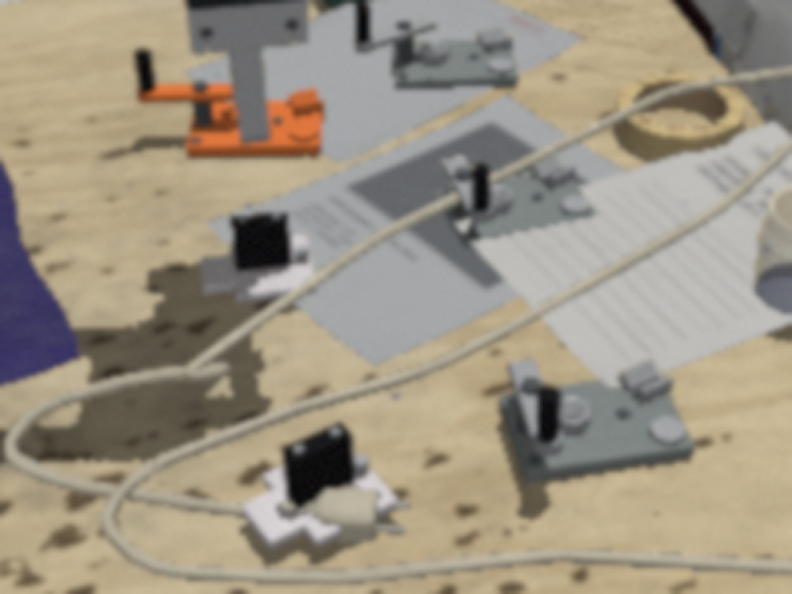

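Keepers B and C are open, with pegs at crop (480,187) and (547,412), and the carriers haven't moved. Gripping carrier 1.

Emit:
{"op": "arm_command", "data": {
  "plan": [
    {"grip":0.1,"slide":[-0.0025,0.0005,0.06],"spin":0},
    {"grip":0.1,"slide":[0,0,0.06],"spin":0},
    {"grip":0.1,"slide":[0,0,0.06],"spin":0},
    {"grip":0.1,"slide":[0,0,0.0025],"spin":0},
    {"grip":1,"slide":[0,0,0],"spin":0},
    {"grip":1,"slide":[0,0,0],"spin":0},
    {"grip":1,"slide":[0,0,0],"spin":0},
    {"grip":1,"slide":[0,0,0],"spin":0}
  ]
}}

```text
time: 12.12
tool_pos: [0.4361, -0.0252, 0.0485]
ee_rot: [3.141, -0.002, -0.024]
wrist_force: [-0.6, -0.3, 3.7]
width: 0.0138
finger_force: 29.9
```

Emit:
{"op": "arm_command", "data": {
  "plan": [
    {"grip":1,"slide":[0,0,-0.04],"spin":0},
    {"grip":1,"slide":[0,0,-0.08],"spin":0},
    {"grip":1,"slide":[0,0,-0.08],"spin":0},
    {"grip":1,"slide":[0,0,0],"spin":0}
  ]
}}

```text
time: 12.62
tool_pos: [0.4375, -0.0255, 0.1503]
ee_rot: [3.14, -0.007, -0.024]
wrist_force: [0.7, -0.2, -3.9]
width: 0.014
finger_force: 29.9
```

```bash
python3 d.py 648.5 21.7 147 5.9
```

```text
now [437.5 -25.5 150.3] -1.4 t 12.625 F [ 0.7 -0.2 -3.9] w 0.014
slide now [ 0.4196 -0.1047  0.0065] after spin [ 0.4295 -0.0505  0.0065] spin -1.46
```

Emit:
{"op": "arm_command", "data": {
  "plan": [
    {"grip":1,"slide":[0,0,0],"spin":-0.75},
    {"grip":1,"slide":[0,0,0],"spin":-0.71},
    {"grip":1,"slide":[0.0716,-0.0084,0],"spin":0},
    {"grip":1,"slide":[0.0716,-0.0084,0],"spin":0},
    {"grip":1,"slide":[0.0716,-0.0084,0],"spin":0},
    {"grip":1,"slide":[0.0716,-0.0084,0],"spin":0},
    {"grip":1,"slide":[0.0716,-0.0084,0],"spin":0},
    {"grip":1,"slide":[0.0716,-0.0084,0],"spin":0},
    {"grip":1,"slide":[0,0,0],"spin":0},
    {"grip":1,"slide":[0,0,0],"spin":0}
  ]
}}

```text
time: 13.88
tool_pos: [0.6448, 0.022, 0.1445]
ee_rot: [-3.141, 0.005, 0.103]
wrist_force: [-0.3, 0.8, -2.8]
width: 0.0135
finger_force: 30.0
```

```bash
python3 d.py 648.5 21.7 63 5.9
```

```text
now [644.8  22.  144.5] 5.9 t 13.875 F [-0.3  0.8 -2.8] w 0.0135
slide now [0.0072 0.0014 0.1631] after spin [0.0072 0.0014 0.1631] spin -0.0
```

Emit:
{"op": "arm_command", "data": {
  "plan": [
    {"grip":1,"slide":[0.007,0.0015,0.045],"spin":0},
    {"grip":1,"slide":[0,0,0.05],"spin":0},
    {"grip":1,"slide":[0,0,0.04],"spin":0},
    {"grip":1,"slide":[0,0,0],"spin":0},
    {"grip":1,"slide":[0,0,0],"spin":0}
  ]
}}

```text
time: 14.5
tool_pos: [0.6504, 0.0216, 0.081]
ee_rot: [3.141, -0.002, 0.103]
wrist_force: [0.0, -0.2, -3.2]
width: 0.0137
finger_force: 30.0
```

```bash
python3 d.py 648.5 21.7 63 5.9; python3 - <<'E'
from h import *
s=avg("side",3)
crop(s.astype(np.uint8),285,190,385,265,7.5,"pics/s3.png")
E
```

```text
now [650.4  21.6  81. ] 5.89 t 14.5 F [ 0.  -0.2 -3.2] w 0.0137
slide now [-0.0037 -0.0006  0.036 ] after spin [-0.0037 -0.0006  0.036 ] spin -0.0
```

View pics/s3.png

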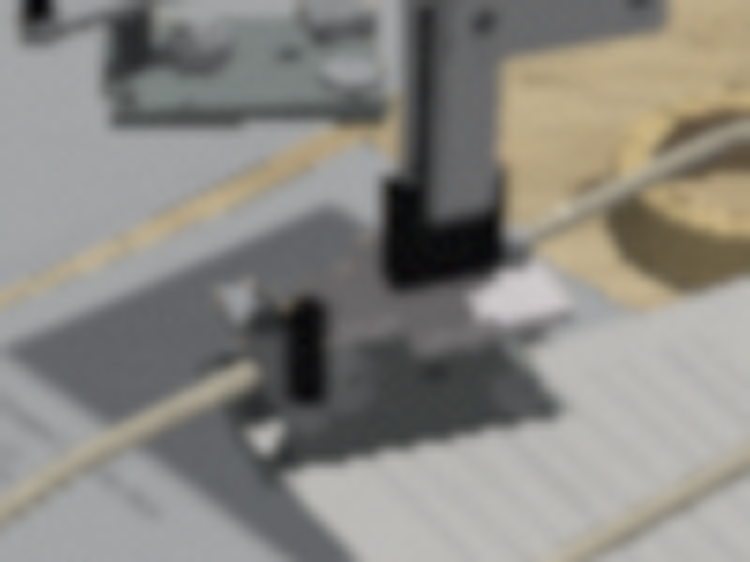

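The carrier hovers in line above base B, with its bar at crop (445,230). Lowering it onto the seats.

Emit:
{"op": "arm_command", "data": {
  "plan": [
    {"grip":1,"slide":[-0.003,-0.0005,0.012],"spin":0},
    {"grip":1,"slide":[0,0,0.012],"spin":0},
    {"grip":1,"slide":[0,0,0.006],"spin":0},
    {"grip":1,"slide":[0,0,0.004],"spin":0},
    {"grip":1,"slide":[0,0,0],"spin":0},
    {"grip":1,"slide":[0,0,0],"spin":0}
  ]
}}

```text
time: 15.4
tool_pos: [0.6496, 0.0216, 0.0646]
ee_rot: [3.141, -0.003, 0.103]
wrist_force: [1.9, -1.0, 5.5]
width: 0.0135
finger_force: 30.0
```

Emit:
{"op": "arm_command", "data": {
  "plan": [
    {"grip":0.1,"slide":[0,0,0],"spin":0},
    {"grip":0.1,"slide":[0,0,0],"spin":0},
    {"grip":0.1,"slide":[0,0,-0.02],"spin":0},
    {"grip":0.1,"slide":[0,0,-0.08],"spin":0},
    {"grip":0.1,"slide":[0,0,-0.08],"spin":0},
    {"grip":0.1,"slide":[0,0,0],"spin":0}
  ]
}}

```text
time: 16.15
tool_pos: [0.651, 0.0218, 0.1586]
ee_rot: [3.14, -0.01, 0.103]
wrist_force: [0.2, 0.2, -0.0]
width: 0.0421
finger_force: 0.0
```

```bash
python3 d.py 587.5 -27 139 50; python3 - <<'E'
from h import *
s=avg("side",3)
crop(s.astype(np.uint8),285,190,385,265,7.5,"pics/s4.png")
E
```

```text
now [651.   21.8 158.6] 5.91 t 16.15 F [ 0.2  0.2 -0. ] w 0.0421
slide now [-0.1364  0.084   0.0393] after spin [-0.1564 -0.0346  0.0393] spin -8.82
```

View pics/s4.png

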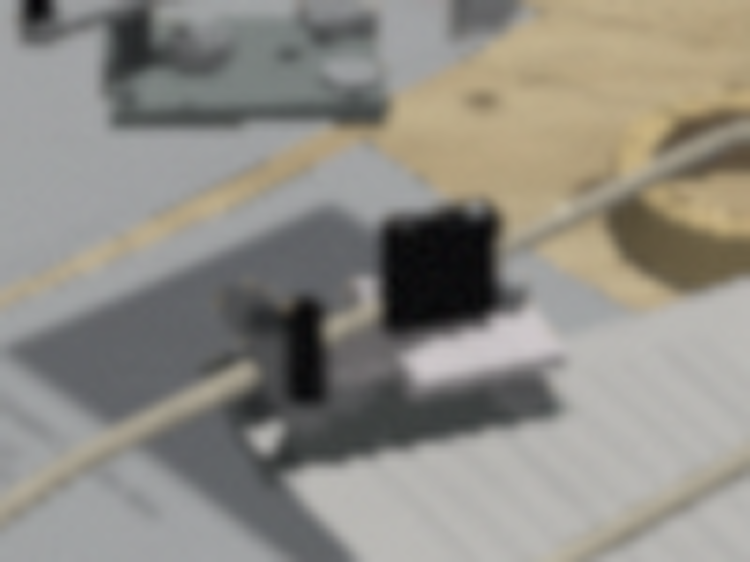

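Carrier 1 sits level on base B: its bar is at crop (440,265) and the plate is parallel to the base. Next, close keeper B.

Emit:
{"op": "arm_command", "data": {
  "plan": [
    {"grip":0.1,"slide":[-0.0635,0.042,0],"spin":0},
    {"grip":0.1,"slide":[-0.0635,0.042,0],"spin":0},
    {"grip":0.1,"slide":[0,0,0.04],"spin":-1},
    {"grip":0.1,"slide":[0,0,0],"spin":-1},
    {"grip":0.1,"slide":[0,0,0],"spin":-1},
    {"grip":0.1,"slide":[0,0,0],"spin":-1},
    {"grip":0.1,"slide":[0,0,0],"spin":-1},
    {"grip":0.1,"slide":[0,0,0],"spin":-1},
    {"grip":0.1,"slide":[0,0,0],"spin":-1},
    {"grip":0.1,"slide":[0,0,0],"spin":-1}
  ]
}}

```text
time: 17.55
tool_pos: [0.5882, -0.0263, 0.1303]
ee_rot: [-3.138, 0.003, 0.804]
wrist_force: [-0.4, 0.2, -0.3]
width: 0.0425
finger_force: 0.0
```

```bash
python3 d.py 592.4 -26.7 73.5 46; python3 - <<'E'
from h import *
s=avg("side",3);box=(180,200,420,360);I=up(s,box);k=(I.max(2)<55).astype(np.uint8)
for c in blobs(k,box,15): m=c.mean(0); print(m.round(1),c.min(0).round(1),c.max(0).round(1),plane("side",*m,.0615).round(4),plane("side",*m,.054).round(4))
E
```

```text
now [588.2 -26.3 130.3] 46.06 t 17.55 F [-0.4  0.2 -0.3] w 0.0425
slide now [0.0052 0.0066 0.1135] after spin [0.0052 0.0066 0.1135] spin 0.01
[275.9 320.6] [266.4 310.9] [286.6 332.6] [ 0.4364 -0.273   0.0615] [ 0.4372 -0.2654  0.054 ]
[345.5 305.1] [342.6 297.4] [348.6 313.4] [ 0.5712 -0.2633  0.0615] [ 0.5737 -0.2555  0.054 ]
[325.2 236.6] [322.6 229.6] [327.4 243.4] [ 0.5907 -0.0286  0.0615] [ 0.5935 -0.0178  0.054 ]
[342.9 225.8] [335.6 218.1] [350.9 233.9] [0.6436 0.0068 0.0615] [0.647 0.018 0.054]
[315.1 203.8] [313.9 199.6] [316.9 208.9] [0.6025 0.1256 0.0615] [0.6054 0.1384 0.054 ]
[223.6 202.8] [221.9 199.6] [225.4 206.9] [0.3719 0.1858 0.0615] [0.3718 0.1994 0.054 ]
```

Emit:
{"op": "arm_command", "data": {
  "plan": [
    {"grip":0.1,"slide":[0.004,0.006,0.05],"spin":0},
    {"grip":0.1,"slide":[0,0,0.04],"spin":0},
    {"grip":0.1,"slide":[0,0,0.023],"spin":0},
    {"grip":0.1,"slide":[0,0,0],"spin":0},
    {"grip":1,"slide":[0,0,0],"spin":0},
    {"grip":1,"slide":[0,0,0],"spin":0},
    {"grip":1,"slide":[0,0,0],"spin":0},
    {"grip":1,"slide":[0,0,0],"spin":0}
  ]
}}

```text
time: 18.7
tool_pos: [0.5934, -0.0264, 0.0772]
ee_rot: [-3.141, -0.001, 0.801]
wrist_force: [-1.3, 1.7, 1.6]
width: 0.0121
finger_force: 30.0
```

```bash
python3 arc.py 588.3 15.2 5.9 -0.03 9
```

```text
theta 1.588673649465094 r 41.93327051544999
[-0.0108 -0.0105] [585.8 -26.7]
[-0.0088 -0.0122] [578.4 -25.6]
[-0.0064 -0.0136] [571.2 -23.1]
[-0.0039 -0.0146] [564.7 -19.5]
[-0.0012 -0.015 ] [558.8 -14.7]
[ 0.0015 -0.015 ] [554.   -8.9]
[ 0.0041 -0.0145] [550.2  -2.4]
[ 0.0067 -0.0135] [547.6   4.7]
[ 0.009  -0.0121] [546.4  12.1]
```

Emit:
{"op": "arm_command", "data": {
  "plan": [
    {"grip":1,"slide":[-0.011,-0.0105,0],"spin":0},
    {"grip":1,"slide":[-0.009,-0.012,0],"spin":0},
    {"grip":1,"slide":[-0.0065,-0.0135,0],"spin":0},
    {"grip":1,"slide":[-0.004,-0.0145,0],"spin":0},
    {"grip":1,"slide":[-0.001,-0.015,0],"spin":0},
    {"grip":1,"slide":[0.0015,-0.015,0],"spin":0},
    {"grip":1,"slide":[0.004,-0.0145,0],"spin":0},
    {"grip":1,"slide":[0.0065,-0.0135,0],"spin":0},
    {"grip":1,"slide":[0.009,-0.012,0],"spin":0},
    {"grip":1,"slide":[0,0,0],"spin":0}
  ]
}}

```text
time: 19.95
tool_pos: [0.546, 0.0081, 0.077]
ee_rot: [3.137, 0.004, 0.8]
wrist_force: [-0.5, -5.6, 2.1]
width: 0.012
finger_force: 30.0
```

```bash
python3 arc.py 588.3 15.2 5.9 -0.05 1;python3 d.py 0 0 0 0
```

```text
theta 0.06407232130829785 r 42.92540346708858
[ 0.0076 -0.0063] [546.4  13. ]
now [546.    8.1  77. ] 45.83 t 19.95 F [-0.5 -5.6  2.1] w 0.012
slide now [-0.7725 -0.772   0.154 ] after spin [-1.0919  0.0161  0.154 ] spin 9.17
```

Emit:
{"op": "arm_command", "data": {
  "plan": [
    {"grip":1,"slide":[0.0035,-0.0035,0],"spin":0},
    {"grip":1,"slide":[0,0,0],"spin":0},
    {"grip":1,"slide":[0.0035,-0.0035,0],"spin":0},
    {"grip":1,"slide":[0,0,0],"spin":0}
  ]
}}

```text
time: 20.45
tool_pos: [0.5466, 0.0101, 0.077]
ee_rot: [3.132, 0.008, 0.8]
wrist_force: [0.9, -11.1, 0.4]
width: 0.0121
finger_force: 30.0
```

Emit:
{"op": "arm_command", "data": {
  "plan": [
    {"grip":0.1,"slide":[0,0,0],"spin":0},
    {"grip":0.1,"slide":[0,0,0],"spin":0},
    {"grip":0.1,"slide":[0,0,-0.05],"spin":0},
    {"grip":0.1,"slide":[0,0,-0.08],"spin":0},
    {"grip":0.1,"slide":[-0.1035,0.0415,0],"spin":0},
    {"grip":0.1,"slide":[-0.1035,0.0415,0],"spin":0},
    {"grip":0.1,"slide":[-0.1035,0.0415,0],"spin":0},
    {"grip":0.1,"slide":[-0.1035,0.0415,0],"spin":0},
    {"grip":0.1,"slide":[-0.1035,0.0415,0],"spin":0},
    {"grip":0.1,"slide":[0,0,0],"spin":0}
  ]
}}

```text
time: 21.7
tool_pos: [0.439, -0.2446, 0.1413]
ee_rot: [-3.141, 0.001, 0.796]
wrist_force: [0.1, -0.2, -0.1]
width: 0.0422
finger_force: 0.0
```

Emit:
{"op": "arm_command", "data": {
  "plan": [
    {"grip":0.1,"slide":[0,0,0],"spin":1},
    {"grip":0.1,"slide":[0,0,0],"spin":1},
    {"grip":0.1,"slide":[0,0,0],"spin":1},
    {"grip":0.1,"slide":[0,0,0],"spin":1},
    {"grip":0.1,"slide":[0,0,0],"spin":0.2},
    {"grip":0.1,"slide":[0,0,0],"spin":0}
  ]
}}

```text
time: 22.45
tool_pos: [0.4409, -0.2412, 0.1414]
ee_rot: [-3.141, -0.0, 0.437]
wrist_force: [-0.4, -0.6, 0.0]
width: 0.0424
finger_force: 0.0
```

```bash
python3 d.py 440.2 -248.2 47 24.7; python3 - <<'E'
from h import *
s=avg("side",3);box=(180,200,420,360);I=up(s,box);k=(I.max(2)<55).astype(np.uint8)
for c in blobs(k,box,15): m=c.mean(0); print(m.round(1),c.min(0).round(1),c.max(0).round(1),plane("side",*m,.038).round(4),plane("side",*m,.0615).round(4))
crop(s.astype(np.uint8),220,200,420,350,4,"pics/s5.png")
E
```

```text
now [ 440.9 -241.2  141.4] 25.02 t 22.45 F [-0.4 -0.6  0. ] w 0.0424
slide now [-0.0072  0.0122  0.1889] after spin [-0.0071  0.0122  0.1889] spin 0.06
[275.9 320.7] [266.4 311.1] [286.4 332.4] [ 0.4389 -0.2493  0.038 ] [ 0.4364 -0.2732  0.0615]
[345.6 305.2] [342.9 297.6] [348.4 313.1] [ 0.5792 -0.2391  0.038 ] [ 0.5712 -0.2634  0.0615]
[343.  225.8] [335.9 218.1] [350.6 233.6] [0.6545 0.0417 0.038 ] [0.6436 0.0065 0.0615]
[263.6 225.3] [221.9 199.6] [316.1 270.9] [0.4618 0.0906 0.038 ] [0.4584 0.0535 0.0615]
```

View pics/s5.png

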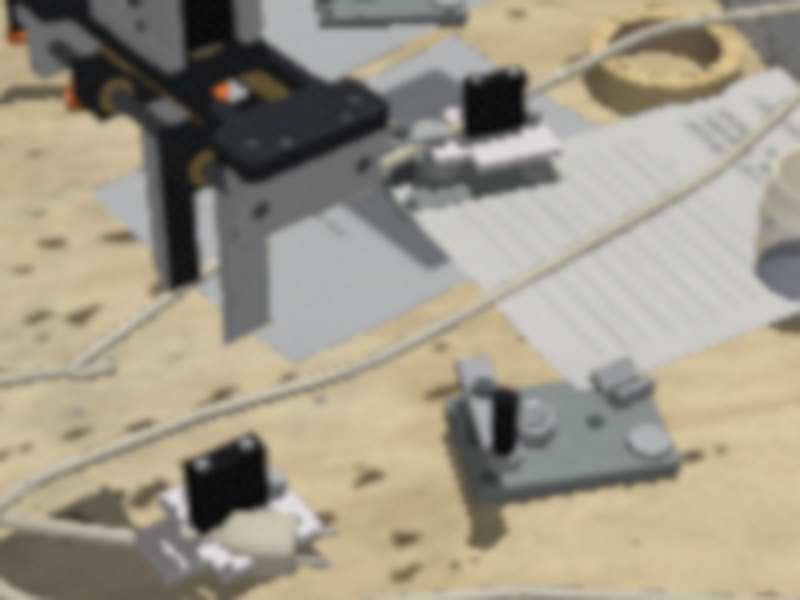

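Keeper B's nose lies over the seated carrier's nose at crop (440,140). Carrier 2 hasn't moved, with its bar at (228,482). Gripping it now, watching the force near the drawn cable.

Emit:
{"op": "arm_command", "data": {
  "plan": [
    {"grip":0.1,"slide":[-0.007,0.012,0.05],"spin":0},
    {"grip":0.1,"slide":[0,0,0.06],"spin":0},
    {"grip":0.1,"slide":[0,0,0.04],"spin":0},
    {"grip":0.1,"slide":[0,0,0.02],"spin":0},
    {"grip":0.1,"slide":[0,0,0],"spin":0}
  ]
}}

```text
time: 23.22
tool_pos: [0.4397, -0.2487, 0.0561]
ee_rot: [-3.141, 0.001, 0.435]
wrist_force: [-0.3, -0.1, 0.9]
width: 0.0424
finger_force: 0.0
```

```bash
python3 d.py 440.2 -248.2 47 24.7
```

```text
now [ 439.7 -248.7   56.1] 24.91 t 23.225 F [-0.3 -0.1  0.9] w 0.0424
slide now [ 0.0013 -0.0006  0.0182] after spin [ 0.0013 -0.0006  0.0182] spin 0.04
```

Emit:
{"op": "arm_command", "data": {
  "plan": [
    {"grip":0.1,"slide":[0.001,-0.0005,0.017],"spin":0},
    {"grip":0.1,"slide":[0,0,0],"spin":0},
    {"grip":1,"slide":[0,0,0],"spin":0},
    {"grip":1,"slide":[0,0,0],"spin":0},
    {"grip":1,"slide":[0,0,0],"spin":0},
    {"grip":1,"slide":[0,0,0],"spin":0}
  ]
}}

```text
time: 23.98
tool_pos: [0.4404, -0.2486, 0.0482]
ee_rot: [3.141, -0.0, 0.435]
wrist_force: [-0.2, 0.0, 1.4]
width: 0.0137
finger_force: 29.7
```

Emit:
{"op": "arm_command", "data": {
  "plan": [
    {"grip":1,"slide":[0,0,-0.04],"spin":0},
    {"grip":1,"slide":[0,0,-0.08],"spin":0},
    {"grip":1,"slide":[0,0,-0.08],"spin":0},
    {"grip":1,"slide":[0,0,0],"spin":1},
    {"grip":1,"slide":[0,0,0],"spin":1},
    {"grip":1,"slide":[0,0,0],"spin":1},
    {"grip":1,"slide":[0,0,0],"spin":1},
    {"grip":1,"slide":[0,0,0],"spin":1},
    {"grip":1,"slide":[0,0,0],"spin":0.35},
    {"grip":1,"slide":[0,0,0],"spin":0}
  ]
}}

```text
time: 25.22
tool_pos: [0.44, -0.2483, 0.1473]
ee_rot: [-3.141, 0.001, -0.031]
wrist_force: [0.2, 0.9, -4.2]
width: 0.0139
finger_force: 29.7
```

```bash
python3 d.py 635 -222.2 80 -1.8; python3 -c "
from h import *
crop(snapshot('side'),200,170,420,350,3.3,'pics/s6.png')"
```

```text
now [ 440.  -248.3  147.3] -1.8 t 25.225 F [ 0.2  0.9 -4.2] w 0.0139
slide now [ 0.3882 -0.0644  0.1347] after spin [ 0.3882 -0.0644  0.1347] spin -0.0
```

View pics/s6.png

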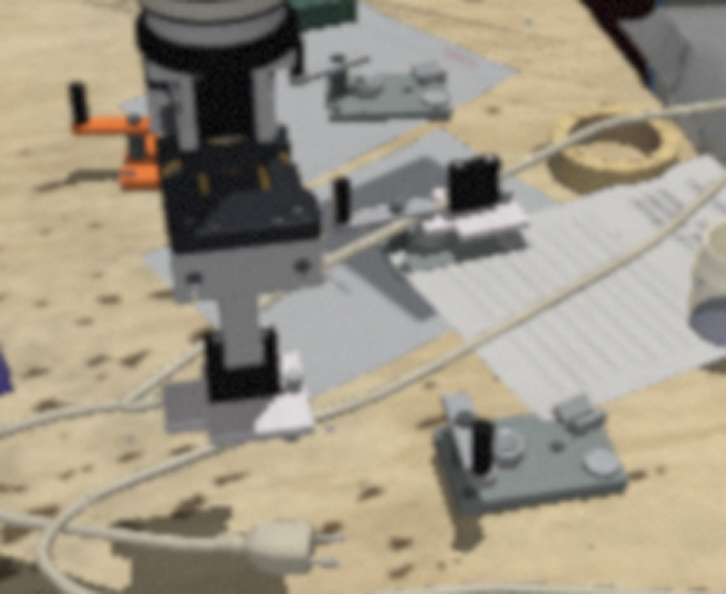

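Carrier 2 is in hand, level and centred, with its bar at crop (241,365). The cable lies flat on the bench. Moving to base C.

Emit:
{"op": "arm_command", "data": {
  "plan": [
    {"grip":1,"slide":[0.0647,-0.0107,0],"spin":0},
    {"grip":1,"slide":[0.0647,-0.0107,0],"spin":0},
    {"grip":1,"slide":[0.0647,-0.0107,0],"spin":0},
    {"grip":1,"slide":[0.0647,-0.0107,0],"spin":0},
    {"grip":1,"slide":[0.0647,-0.0107,0],"spin":0},
    {"grip":1,"slide":[0.0647,-0.0107,0],"spin":0},
    {"grip":1,"slide":[0,0,0],"spin":0},
    {"grip":1,"slide":[0,0,0.05],"spin":0},
    {"grip":1,"slide":[0,0,0.05],"spin":0},
    {"grip":1,"slide":[0,0,0],"spin":0}
  ]
}}

```text
time: 26.52
tool_pos: [0.6326, -0.2221, 0.0947]
ee_rot: [-3.139, 0.007, -0.032]
wrist_force: [0.0, -0.3, -4.4]
width: 0.0137
finger_force: 30.0
```

```bash
python3 d.py 635 -222.2 64.5 -1.8
```

```text
now [ 632.6 -222.1   94.7] -1.86 t 26.525 F [ 0.  -0.3 -4.4] w 0.0137
slide now [0.0047 0.0001 0.0603] after spin [0.0047 0.0001 0.0603] spin -0.01
```

Emit:
{"op": "arm_command", "data": {
  "plan": [
    {"grip":1,"slide":[0.0035,0,0.03],"spin":0},
    {"grip":1,"slide":[0,0,0.012],"spin":0},
    {"grip":1,"slide":[0,0,0],"spin":0},
    {"grip":1,"slide":[0,0,0],"spin":0}
  ]
}}

```text
time: 27.02
tool_pos: [0.6375, -0.2229, 0.0777]
ee_rot: [3.141, -0.001, -0.032]
wrist_force: [0.8, -0.7, -2.8]
width: 0.0136
finger_force: 30.0
```

```bash
python3 d.py 635 -222.2 64.5 -1.8
```

```text
now [ 637.5 -222.9   77.7] -1.85 t 27.025 F [ 0.8 -0.7 -2.8] w 0.0136
slide now [-0.005  -0.0013  0.0264] after spin [-0.005  -0.0013  0.0264] spin -0.01
```

Emit:
{"op": "arm_command", "data": {
  "plan": [
    {"grip":1,"slide":[-0.004,-0.001,0.01],"spin":0},
    {"grip":1,"slide":[0,0,0.006],"spin":0},
    {"grip":1,"slide":[0,0,0.006],"spin":0},
    {"grip":1,"slide":[0,0,0.004],"spin":0},
    {"grip":1,"slide":[0,0,0],"spin":0},
    {"grip":1,"slide":[0,0,0],"spin":0}
  ]
}}

```text
time: 27.78
tool_pos: [0.635, -0.2221, 0.0644]
ee_rot: [3.142, 0.0, -0.032]
wrist_force: [-2.7, 1.0, -0.4]
width: 0.0139
finger_force: 30.0
```

Emit:
{"op": "arm_command", "data": {
  "plan": [
    {"grip":1,"slide":[0,0,0.001],"spin":0},
    {"grip":1,"slide":[0,0,0],"spin":0},
    {"grip":0.1,"slide":[0,0,0],"spin":0},
    {"grip":0.1,"slide":[0,0,0],"spin":0},
    {"grip":0.1,"slide":[0,0,-0.02],"spin":0},
    {"grip":0.1,"slide":[0,0,-0.08],"spin":0},
    {"grip":0.1,"slide":[0,0,-0.06],"spin":0},
    {"grip":0.1,"slide":[0,0,0],"spin":0}
  ]
}}

```text
time: 28.78
tool_pos: [0.6373, -0.2231, 0.1482]
ee_rot: [3.138, -0.008, -0.032]
wrist_force: [-0.2, -0.1, -0.1]
width: 0.0423
finger_force: 0.0
```

```bash
python3 d.py 573 -261.8 139 43; python3 - <<'E'
from h import *
s=avg("side",3)
crop(s.astype(np.uint8),290,190,430,330,4.2,"pics/s7.png")
E
```

```text
now [ 637.3 -223.1  148.2] -1.85 t 28.775 F [-0.2 -0.1 -0.1] w 0.0423
slide now [-0.1261  0.0814  0.0184] after spin [-0.1468 -0.0312  0.0184] spin -8.97
```

View pics/s7.png

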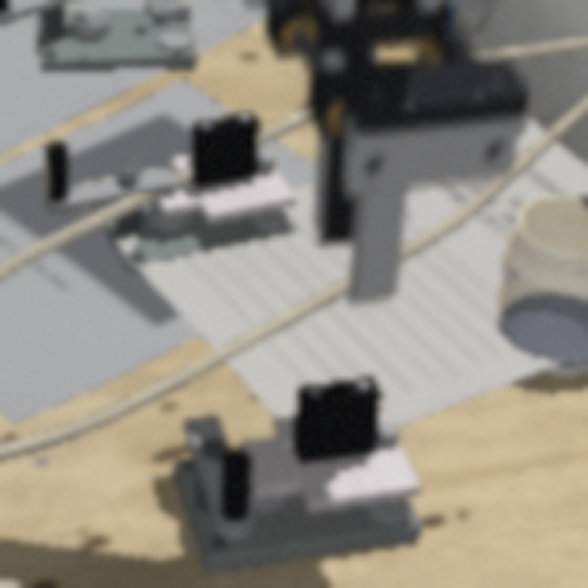

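Carrier 2 is seated level on base C, with its bar at crop (338,418), and keeper B is closed over the other carrier. Next I'll close keeper C.

Emit:
{"op": "arm_command", "data": {
  "plan": [
    {"grip":0.1,"slide":[-0.063,0.0405,0],"spin":0},
    {"grip":0.1,"slide":[-0.063,0.0405,0],"spin":0},
    {"grip":0.1,"slide":[0,0,0.02],"spin":-1},
    {"grip":0.1,"slide":[0,0,0],"spin":-1},
    {"grip":0.1,"slide":[0,0,0],"spin":-1},
    {"grip":0.1,"slide":[0,0,0],"spin":-1},
    {"grip":0.1,"slide":[0,0,0],"spin":-1},
    {"grip":0.1,"slide":[0,0,0],"spin":-1},
    {"grip":0.1,"slide":[0,0,0],"spin":-1},
    {"grip":0.1,"slide":[0,0,0],"spin":-1}
  ]
}}

```text
time: 30.18
tool_pos: [0.5698, -0.26, 0.1308]
ee_rot: [-3.138, 0.002, 0.669]
wrist_force: [-0.8, -0.5, 0.1]
width: 0.0421
finger_force: 0.0
```

```bash
python3 d.py 573 -261.8 74.5 38
```

```text
now [ 569.8 -260.   130.8] 38.31 t 30.175 F [-0.8 -0.5  0.1] w 0.0421
slide now [0.0029 0.0068 0.1126] after spin [0.0029 0.0068 0.1126] spin 0.06
```

Emit:
{"op": "arm_command", "data": {
  "plan": [
    {"grip":0.1,"slide":[0.002,0.006,0.05],"spin":0},
    {"grip":0.1,"slide":[0,0,0.04],"spin":0},
    {"grip":0.1,"slide":[0,0,0.0225],"spin":0},
    {"grip":0.1,"slide":[0,0,0],"spin":0},
    {"grip":1,"slide":[0,0,0],"spin":0},
    {"grip":1,"slide":[0,0,0],"spin":0},
    {"grip":1,"slide":[0,0,0],"spin":0},
    {"grip":1,"slide":[0,0,0],"spin":0}
  ]
}}

```text
time: 31.18
tool_pos: [0.5737, -0.262, 0.0781]
ee_rot: [3.141, -0.001, 0.666]
wrist_force: [-0.5, 1.5, 3.2]
width: 0.0118
finger_force: 30.0
```

```bash
python3 arc.py 575 -220 -1.8 -0.05 9
```

```text
theta 1.5724215064473672 r 41.98280075298927
[-0.0107 -0.0107] [ 566.2 -261.1]
[-0.0086 -0.0124] [ 559.  -258.8]
[-0.0062 -0.0138] [ 552.3 -255.3]
[-0.0037 -0.0147] [ 546.4 -250.7]
[-0.001  -0.0151] [ 541.3 -245.1]
[ 0.0018 -0.015 ] [ 537.4 -238.6]
[ 0.0044 -0.0145] [ 534.6 -231.6]
[ 0.0069 -0.0134] [ 533.2 -224.1]
[ 0.0092 -0.012 ] [ 533.1 -216.6]
```

Emit:
{"op": "arm_command", "data": {
  "plan": [
    {"grip":1,"slide":[-0.0105,-0.0105,0],"spin":0},
    {"grip":1,"slide":[-0.0085,-0.0125,0],"spin":0},
    {"grip":1,"slide":[-0.006,-0.014,0],"spin":0},
    {"grip":1,"slide":[-0.0035,-0.0145,0],"spin":0},
    {"grip":1,"slide":[-0.001,-0.015,0],"spin":0},
    {"grip":1,"slide":[0.002,-0.015,0],"spin":0},
    {"grip":1,"slide":[0.0045,-0.0145,0],"spin":0},
    {"grip":1,"slide":[0.007,-0.0135,0],"spin":0},
    {"grip":1,"slide":[0.009,-0.012,0],"spin":0},
    {"grip":1,"slide":[0,0,0],"spin":0}
  ]
}}

```text
time: 32.42
tool_pos: [0.5326, -0.2191, 0.0779]
ee_rot: [3.137, 0.003, 0.666]
wrist_force: [0.4, -6.2, 0.8]
width: 0.012
finger_force: 30.0
```

Emit:
{"op": "arm_command", "data": {
  "plan": [
    {"grip":1,"slide":[0.002,-0.003,0],"spin":0},
    {"grip":1,"slide":[0,0,0],"spin":0},
    {"grip":1,"slide":[0.002,-0.003,0],"spin":0},
    {"grip":1,"slide":[0,0,0],"spin":0}
  ]
}}

```text
time: 32.92
tool_pos: [0.5328, -0.2188, 0.0779]
ee_rot: [3.132, 0.006, 0.665]
wrist_force: [0.8, -12.7, -2.2]
width: 0.0121
finger_force: 30.0
```

Emit:
{"op": "arm_command", "data": {
  "plan": [
    {"grip":0.1,"slide":[0,0,0],"spin":0},
    {"grip":0.1,"slide":[0,0,0],"spin":0},
    {"grip":0.1,"slide":[0,0,-0.05],"spin":0},
    {"grip":0.1,"slide":[0,0,-0.08],"spin":0},
    {"grip":0.1,"slide":[0,0,0],"spin":0}
  ]
}}

```text
time: 33.55
tool_pos: [0.5346, -0.2133, 0.146]
ee_rot: [3.136, -0.003, 0.667]
wrist_force: [0.2, 0.1, 0.4]
width: 0.0425
finger_force: 0.0
```

Emit:
{"op": "arm_command", "data": {
  "plan": [
    {"grip":0.1,"slide":[0.06,-0.0685,0],"spin":0},
    {"grip":0.1,"slide":[0.06,-0.0685,0],"spin":0},
    {"grip":0.1,"slide":[0.06,-0.0685,0],"spin":0},
    {"grip":0.1,"slide":[0.06,-0.0685,0],"spin":0},
    {"grip":0.1,"slide":[0.06,-0.0685,0],"spin":0},
    {"grip":0.1,"slide":[0.06,-0.0685,0],"spin":0},
    {"grip":0.1,"slide":[0.06,-0.0685,0],"spin":0},
    {"grip":0.1,"slide":[0.06,-0.0685,0],"spin":0},
    {"grip":0.1,"slide":[0.06,-0.0685,0],"spin":0},
    {"grip":0.1,"slide":[0.06,-0.0685,0],"spin":0}
  ]
}}

```text
time: 34.8
tool_pos: [0.5558, 0.243, 0.1401]
ee_rot: [-3.14, 0.004, 0.666]
wrist_force: [0.7, -0.3, -0.4]
width: 0.0424
finger_force: 0.0
```

Emit:
{"op": "arm_command", "data": {
  "plan": [
    {"grip":0.1,"slide":[0,0,0],"spin":1},
    {"grip":0.1,"slide":[0,0,0],"spin":1},
    {"grip":0.1,"slide":[0,0,0],"spin":1},
    {"grip":0.1,"slide":[0,0,0],"spin":1},
    {"grip":0.1,"slide":[0,0,0],"spin":1},
    {"grip":0.1,"slide":[0,0,0],"spin":0}
  ]
}}

```text
time: 35.55
tool_pos: [0.5561, 0.2415, 0.1403]
ee_rot: [-3.142, 0.004, 0.231]
wrist_force: [-0.3, 0.2, 0.2]
width: 0.0421
finger_force: 0.0
```

```bash
python3 d.py 557 236.5 74.5 13
```

```text
now [556.1 241.5 140.3] 13.23 t 35.55 F [-0.3  0.2  0.2] w 0.0421
slide now [-0.0004  0.0101  0.1316] after spin [-0.0004  0.0101  0.1316] spin 0.05
```

Emit:
{"op": "arm_command", "data": {
  "plan": [
    {"grip":0.1,"slide":[0,0.01,0.05],"spin":0},
    {"grip":0.1,"slide":[0,0,0.05],"spin":0},
    {"grip":0.1,"slide":[0,0,0.031],"spin":0},
    {"grip":0.1,"slide":[0,0,0],"spin":0},
    {"grip":1,"slide":[0,0,0],"spin":0},
    {"grip":1,"slide":[0,0,0],"spin":0},
    {"grip":1,"slide":[0,0,0],"spin":0},
    {"grip":1,"slide":[0,0,0],"spin":0}
  ]
}}

```text
time: 36.55
tool_pos: [0.559, 0.2372, 0.0778]
ee_rot: [-3.141, -0.002, 0.23]
wrist_force: [0.5, 0.9, 1.7]
width: 0.0121
finger_force: 30.0
```

```bash
python3 arc.py 594.8 252.9 -8.2 -0.05 5
```

```text
theta 0.5570860419954163 r 39.1045025497418
[-0.0023 -0.0093] [556.8 241.5]
[-0.0012 -0.0097] [555.1 246. ]
[ 0.     -0.0099] [554.  250.9]
[ 0.0013 -0.01  ] [553.5 255.9]
[ 0.0025 -0.0099] [553.6 261. ]
```

Emit:
{"op": "arm_command", "data": {
  "plan": [
    {"grip":1,"slide":[-0.002,-0.0095,0],"spin":0},
    {"grip":1,"slide":[-0.001,-0.0095,0],"spin":0},
    {"grip":1,"slide":[0,-0.01,0],"spin":0},
    {"grip":1,"slide":[0.0015,-0.01,0],"spin":0},
    {"grip":1,"slide":[0.0025,-0.01,0],"spin":0},
    {"grip":1,"slide":[0,0,0],"spin":0},
    {"grip":1,"slide":[0.0015,-0.004,0],"spin":0},
    {"grip":1,"slide":[0,0,0],"spin":0}
  ]
}}

```text
time: 37.55
tool_pos: [0.5525, 0.2605, 0.0774]
ee_rot: [3.137, 0.004, 0.228]
wrist_force: [-3.1, -6.8, 6.6]
width: 0.012
finger_force: 30.0
```

Emit:
{"op": "arm_command", "data": {
  "plan": [
    {"grip":1,"slide":[0.001,-0.005,0],"spin":0},
    {"grip":1,"slide":[0,0,0],"spin":0},
    {"grip":1,"slide":[0,0,0],"spin":0}
  ]
}}

```text
time: 37.92
tool_pos: [0.5525, 0.2609, 0.0774]
ee_rot: [3.134, 0.005, 0.228]
wrist_force: [-2.6, -10.8, 6.3]
width: 0.0121
finger_force: 30.0
```

At the stop. Release, then retreat high and back so the whole station can be checked.

Emit:
{"op": "arm_command", "data": {
  "plan": [
    {"grip":0.1,"slide":[0,0,0],"spin":0},
    {"grip":0.1,"slide":[0,0,0],"spin":0},
    {"grip":0.1,"slide":[0,0,-0.05],"spin":0},
    {"grip":0.1,"slide":[0,0,-0.1],"spin":0},
    {"grip":0.1,"slide":[0,0,-0.1],"spin":0},
    {"grip":0.1,"slide":[-0.09,0,0],"spin":0},
    {"grip":0.1,"slide":[-0.09,0,0],"spin":0},
    {"grip":0.1,"slide":[-0.09,0,0],"spin":0},
    {"grip":0.1,"slide":[-0.09,0,0],"spin":0},
    {"grip":0.1,"slide":[0,0,0],"spin":0}
  ]
}}

```text
time: 39.17
tool_pos: [0.3758, 0.2245, 0.2017]
ee_rot: [-3.141, 0.0, 0.231]
wrist_force: [0.7, 0.2, 0.0]
width: 0.0422
finger_force: 0.0
```

```bash
python3 d.py 400 200 200 13;python3 - <<'E'
from h import *
t=avg("top",4);s=avg("side",4)
a=up(t,(190,200,420,290),3).clip(0,255)[:,:690];b=up(s,(260,165,420,335),2).clip(0,255)
a=cv2.resize(a,(780,305));b=cv2.resize(s[165:335,200:420],(380,294),interpolation=cv2.INTER_CUBIC)
c=np.zeros((600,780,3));c[:305]=a;c[305:599,:380]=b;c[305:599,390:770]=cv2.resize(s[180:260,270:373],(380,294),interpolation=cv2.INTER_CUBIC)
cv2.imwrite("pics/fin.png",c[:,:,::-1].clip(0,255))
box=(180,195,440,345);k=(up(t,box).max(2)<62).astype(np.uint8)
for q in blobs(k,box,8): m=q.mean(0); print(m.round(1),"bar",rect("top",q,.074),"peg",plane("top",*m,.0785).round(4))
E
```

```text
now [375.8 224.5 201.7] 13.26 t 39.175 F [0.7 0.2 0. ] w 0.0422
slide now [0.0358 0.0589 0.0033] after spin [0.0361 0.0587 0.0033] spin 0.05
[206.5 332.6] bar (array([383. , 243.3]), array([167. ,  71.2]), 88.7) peg [0.3783 0.2551 0.0785]
[387.6 268.8] bar (array([ 531.8, -221.2]), array([11.9, 14. ]), 25.0) peg [ 0.5318 -0.2204  0.0785]
[299.7 265.3] bar (array([547.6,   8.9]), array([13.,  8.]), 51.7) peg [0.547  0.0086 0.0785]
[205.7 265.6] bar (array([552.7, 255.9]), array([16.6,  8.5]), 62.2) peg [0.5526 0.2552 0.0785]
[214.5 248.7] bar (array([597.5, 233.2]), array([ 9.4, 29.9]), 86.8) peg [0.5966 0.2315 0.0785]
[386.6 232. ] bar (array([ 629.6, -222.5]), array([12.4, 32.9]), 88.1) peg [ 0.6281 -0.2211  0.0785]
[295.8 229. ] bar (array([643.5,  18.1]), array([33.3, 12.9]), 9.5) peg [0.6425 0.0167 0.0785][ WARN:0@4.375] global loadsave.cpp:1063 imwrite_ Unsupported depth image for selected encoder is fallbacked to CV_8U.
```

View pics/fin.png

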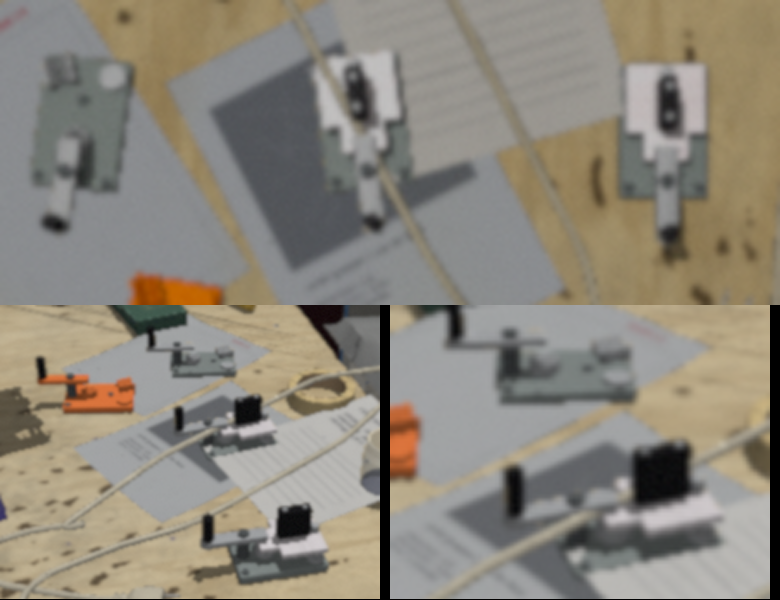

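All three keepers are closed (pegs at (57,222), (373,222) and (668,235) in the picture), and both carriers lie square on bases B and C.

```bash
python3 -c "
from bench import ticket
print(ticket.close_job())"
```

```text
the job is handed in; nothing more can be done
None
```

I seated the two carriers that were present on the middle and right bases and closed all three keepers to their stops, including the one on the empty left base; the job is handed in, but no verdict came back.

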